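Lock the child-resistant cap of the medicine jar

TASK

The white push-and-twist cap on the amber medicine jar was left unlocked. Press it down against its spring and, keeping it down, twist it clockwise (seen from above) until its red pointer stands at the green mark on the jar's collar, then let go so that its lugs catch and it stays locked. Leave the green cleaner jar with the blue cap where it stands.

Things in the scene. Friction and masses are not known exactly. Their poses are not given: they have to be found in the camera images.
- cap_wing (a point): Centre of the wing grip on the white cap of the fixed amber jar: an upright bar 50 long, 12 wide, 29 mm high on the cap's flat disc (62 mm across). On the turning axis, 15 mm above the disc, 14 mm below the wing's top, 135 mm above the bench at the start. x runs along the wing to its red-striped end (red rim pointer on the same side), y across it, z up. Turns and sinks with the cap.
- cap_press (a joint): How far the white cap is pressed down, m: 0 = up (unlocked). Its spring pushes up with about 5 N at 0 and 12 N at the hard stop at 0.012. It can be twisted past its inner lugs only when pressed 0.0075 or more; released in the locked place, the lugs hold it at about 0.0035.
- cap_twist (a joint): Twist of the white cap, rad, growing clockwise seen from above; starts at 0 to 0.3. Unpressed, the lugs stop it at about 0.4. They catch if it is released anywhere from 0.85 to the hard stop at 1.3. On the jar's grey collar (84 mm across, 66 mm above the bench) a yellow mark shows the pointer's place at 0, a green one at 1.05 (locked). Light friction: stays where left.
- cleaner_jar: Bystander: loose green cleaner jar with yellow label and blue winged cap, already locked; else the same shape as the medicine jar (foot 100 mm across, about 146 mm high, 0.5 kg). Origin at the centre of its underside.
Mind the look-alikes: they are no part of the job. What is shaped like the part that bears cap_wing but pink, purple or turquoise is not meant.

How it is judged:
On the way, in this order (a step that is already met when the one before it is completed fails the run):
1. the white cap is pressed down far enough for its lugs to clear (value of joint cap_press above 0.006 m), for 0.05 s.
2. the pressed cap is twisted clockwise past the lugs (value of joint cap_twist above 0.78 rad), for 0.1 s.
At the end, for the whole second after the job is handed in: The white cap is let go and at rest, twisted past its lugs (twist over 0.78 rad) and held down by them on its own (2.2 to 5.5 mm below its unlocked height); the cleaner jar stands upright within 20 mm of where it was (value of joint cap_twist above 0.78 rad and value of joint cap_press between 0.0022 and 0.0055 m and velocity of joint cap_twist between -0.05 and 0.05 rad/s and distance of cleaner_jar from where it was at the start of the episode below 0.02 m and angle between cleaner_jar's own z axis and vertical below 0.17 rad); the robot touches nothing.
It fails at once if the cleaner jar is moved by more than 20 mm or tipped by more than 10 degrees (distance of cleaner_jar from where it was at the start of the episode above 0.02 m or angle between cleaner_jar's own z axis and vertical above 0.17 rad).
It also fails if it takes over 32 s, if anything falls off the work surface, if the arm or the gripper's body presses on something with over 40 N, if the wrist force passes 120 N, or if a joint passes its speed limit or range.

ROBOT

A 6-joint arm with a two-finger parallel gripper is mounted at the origin on the work surface. World frame = base frame: x ahead of the robot, y to its left, z up, the work surface at z = 0. Lengths are in m, angles in rad, forces in N, time in s.
With the tool pointing down it reaches from about 0.35 to 0.775 m from the base axis. Payload 5.5 kg.
Tool frame: the origin (TCP) lies at the very end of the fingers, on their centre line; the grasp point (between the pads) lies 19 mm behind it; z points along the fingers, x is the direction in which the jaws open and shut, and the axes are right-handed (so a half turn about z gives the same grasp; the last joint's range is limited). The gripper opens to 85 mm and grips with 20 to 120 N. Pads are 22 mm wide; open, the fingers measure 114 mm over their backs; the gripper's body (76 mm by 85 mm) begins 54 mm behind the grasp point. The pads swing forward as they close: fully open they stand 13 mm farther back than shut.
Start: joints at [-1.368, 0.313, 0.046, 1.304, 0, 1.431], TCP at [0.193, -0.542, 0.231] pointing down, gripper open.
Joint ranges: [-2.76, 2.76], [-0.86, 1.69], [-1.03, 1.26], [-2.2, 2.34], [-1.47, 1.5], [-3.14, 3.14]. Speed limits (rad/s): [2.57, 2.57, 3.14, 3.14, 3.14, 3.14].

INTERFACE

Orientations are given as a unit quaternion [w, x, y, z].
In Python, from workcell import env gives the robot as it stands.
- The arm moves only by the shell command python3 -m inch 'ROWS' [FORCE]. ROWS is JSON, a list of rows, each a list of 7 numbers: the turn, a rotation vector about the tool's x, y, z each as a share of 8 degrees, from -1 to 1, then the shift along the tool's x, y, z each as a share of 0.05 m, from -1 to 1, then the closure, from 0 (fully open) to 1 (shut). A call has 1 to 12 rows; each row shifts and turns the commanded pose from where the row before left it, along the tool's axes as they then stand; what a row does not reach is not made up. A row lasts 1/10 s, in which the tool goes at most 50 mm and 8.59 degrees, less where a joint would pass 70% of its speed; a pose out of reach is approached as far as the arm can. A call with a number of a shift or a turn outside -1 to 1 is refused whole. A call with a gripper value outside its range is refused whole. The fingers move at their own pace and stop on an object; FORCE is the grip in N (left out, the last holds). Time passes only in rows, so rows that do not move let the fingers close. It gives the time, the measured TCP pose, the force and the opening at its end, in the units of the state.
- env.get_state(): the state, without advancing time (a new reading comes with each control period).
- env.read_camera(name): name is "scene" or "top" or "wrist"; returns the picture (480x640x3 uint8, red, green, blue); there is no depth.
- env.calibration(name): a dict with "fx", "fy", "cx", "cy" (pixels), "k1" (the pictures are not rectified: a ray, as slopes to the right and down, at radius r is drawn at 1 + k1 r^2 times it, then the intrinsics apply), "rvec" (rotation vector, rad) and "tvec" (3), from world to camera coordinates, as OpenCV has them; the wrist camera has in their place "hand_eye" (4x4, takes a point from camera to tool coordinates, whose origin is the TCP and whose axes are the tool frame's). Camera axes: x right, y down, z forward; pixel columns grow to the right and rows downward; lengths in m; the calibration is good to about 2 mm. A picture is of the moment at which its call begins: read the wrist's pose just before it. calibration takes no time and is no camera call.
- env.hand_in(): hands the job in, once; it reports no verdict.
The state is a dict: "clock": time; "joint_pos": joint angles; "qvel": joint speeds; "tau": joint torques, N m; "tcp_pos": TCP position; "orientation": TCP orientation; "wrist_force": force on the tool from outside, world axes, zero at the start; "ft_torque": the same for the moment, N m; "finger_gap": finger opening in m.
Only numpy, scipy, OpenCV 4.12 (cv2) and the standard library are available. Lean on these libraries where they do the work, as an engineer would, in place of code of your own. Each camera call takes 0.05 s, during which the arm holds its last target.

## Working session

There is one attempt and no reset: what is moved stays moved. The work goes in short steps, Python scripts to look and compute and a shell command to move; the robot and the scene stay as the last step left them, time stands still between calls to the robot, and variables do not carry over. Pictures are saved under pics/ and viewed, and the job is handed in when it is done.

```bash
ls; mkdir -p pics
python3 - <<'E'
from workcell import env
import cv2
s=env.get_state();print(s)
for n in ("scene","top"):
    cv2.imwrite(f"pics/{n}0.png",env.read_camera(n)[:,:,::-1]); print(n,env.calibration(n))
print(env.calibration("wrist"))
E
```

```text
pics
{'clock': 0.0, 'joint_pos': array([-1.36753496e+00,  3.14013815e-01,  4.49815948e-02,  1.30362157e+00,
        3.58748918e-06,  1.43121495e+00]), 'qvel': array([ 7.75634130e-05,  4.05923761e-04,  2.10762366e-04,  9.50304136e-05,
       -1.50766589e-03,  8.17631991e-04]), 'tau': array([ 1.13254082e-03, -4.80625749e+01,  2.98535174e+01,  1.92655879e-02,
       -3.22753122e-04, -3.48161819e-06]), 'tcp_pos': array([ 0.19319154, -0.54102255,  0.23040233]), 'orientation': array([-6.36782907e-04,  8.17363013e-01, -5.76122246e-01, -6.76059927e-04]), 'wrist_force': array([ 0.3849575 ,  0.52521039, -0.18752964]), 'ft_torque': array([0.00103487, 0.02515907, 0.02902271]), 'finger_gap': 0.08520523956273976}
scene {'fx': 482.127203432442, 'fy': 482.127203432442, 'cx': 320.9064221023934, 'cy': 234.53823636503867, 'k1': -0.08159034605401908, 'rvec': array([ 1.9055523 ,  1.34207058, -0.62793806]), 'tvec': array([-0.15171268, -0.22109768,  1.17816556])}
top {'fx': 477.1265906475898, 'fy': 477.1265906475898, 'cx': 316.8831670255598, 'cy': 242.32578718907237, 'k1': -0.07497289484128504, 'rvec': array([ 2.15334975, -2.20560207,  0.11321665]), 'tvec': array([-0.02623232,  0.52183809,  0.8381233 ])}
{'fx': 332.4780212754174, 'fy': 332.4780212754174, 'cx': 318.84792706168264, 'cy': 235.91564269398415, 'k1': -0.058456163664777475, 'hand_eye': array([[ 9.99998185e-01, -1.01004823e-03, -1.61536945e-03,
        -5.88223665e-04],
       [ 1.46187621e-03,  9.50527131e-01,  3.10638111e-01,
        -8.04241638e-02],
       [ 1.22169301e-03, -3.10639909e-01,  9.50526882e-01,
        -1.42542199e-01],
       [ 0.00000000e+00,  0.00000000e+00,  0.00000000e+00,
         1.00000000e+00]])}
```

View pics/scene0.png

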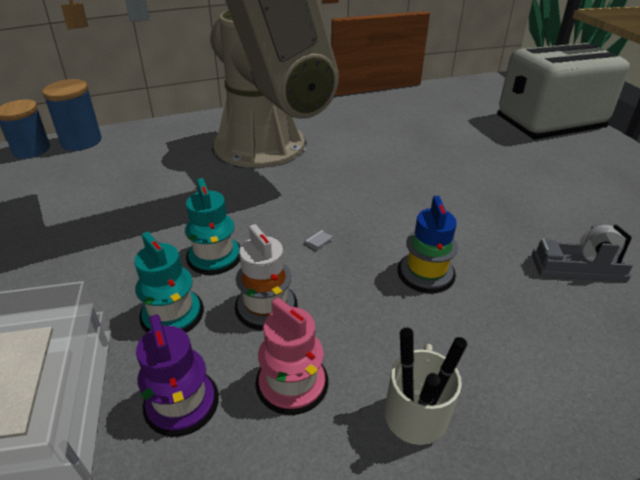

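View pics/top0.png

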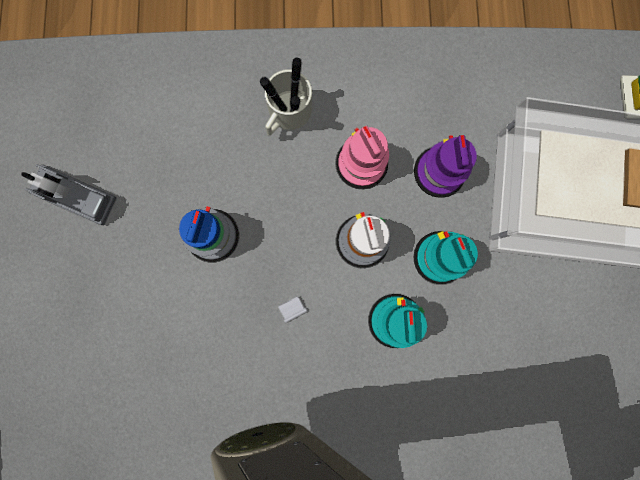

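In the scene picture, the candidates are:
- white cap (262,250)
- pink (290,325)
- purple (165,345)
- turquoise (160,260) and (205,205)
- blue-capped cleaner jar (435,220), the bystander

I choose the white cap over amber, which is at about (370,235) in the top picture. I'll check it in a crop.

Run:
```python
import cv2,numpy as np
a=cv2.imread("pics/top0.png")[195:275,325:405];b=cv2.imread("pics/scene0.png")[215:325,220:310]
a=cv2.resize(a,(400,400),interpolation=cv2.INTER_CUBIC);b=cv2.resize(b,(327,400),interpolation=cv2.INTER_CUBIC)
cv2.imwrite("pics/crop0.png",np.hstack([a,b]))
```

```text
(no output)
```

View pics/crop0.png

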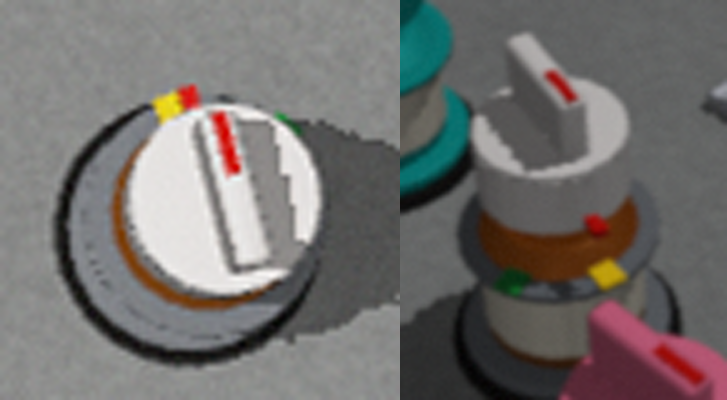

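The crop shows a white cap on an amber body with a red stripe on the wing's far end, so it is the right one. Next I measure its position.

```bash
cat > h.py <<'E'
import numpy as np,cv2
from workcell import env
def rays(uv,K,R,t):
    M=np.array([[K['fx'],0,K['cx']],[0,K['fy'],K['cy']],[0,0,1]])
    p=cv2.undistortPoints(np.float64(uv).reshape(-1,1,2),M,np.array([K['k1'],0,0,0.]))[:,0]
    d=np.c_[p,np.ones(len(p))]@R   # R world->cam
    return -R.T@t,d
def fixed(n,uv):
    K=env.calibration(n);return rays(uv,K,cv2.Rodrigues(K['rvec'])[0],K['tvec'])
def toolT(s):
    from scipy.spatial.transform import Rotation as Ro
    q=s['orientation'];T=np.eye(4);T[:3,:3]=Ro.from_quat([q[1],q[2],q[3],q[0]]).as_matrix();T[:3,3]=s['tcp_pos'];return T
def wrist(s,uv):
    K=env.calibration("wrist");C=np.linalg.inv(toolT(s)@K['hand_eye']);return rays(uv,K,C[:3,:3],C[:3,3])
def plane(o,d,z): return o+d*((z-o[2])/d[:,2])[:,None]
E
python3 - <<'E'
from h import *
g=cv2.imread("pics/top0.png")
hsv=cv2.cvtColor(g,cv2.COLOR_BGR2HSV)
m=((hsv[...,1]<40)&(hsv[...,2]>165)).astype(np.uint8)*255
m[:200]=0;m[275:]=0;m[:,:335]=0;m[:,405:]=0
c=max(cv2.findContours(m,0,1)[0],key=cv2.contourArea)
print(cv2.minEnclosingCircle(c),cv2.fitEllipse(cv2.convexHull(c)))
P=lambda *x:[(325+a/5,195+b/5) for a,b in x]
print("wing top",plane(*fixed("top",P((205,120),(232,113),(270,262),(236,271),(236,191))),.149))
print("disc",plane(*fixed("top",P((222,198))),.12))
print("stripe",plane(*fixed("top",P((217,112),(234,175))),.149))
print("jar foot ", plane(*fixed("top",P((187,232))),.0))
for n,uv in (("cleaner top",(202,215)),):
    print(n,plane(*fixed("top",[uv]),.146))
print("scene wing top", plane(*fixed("scene",[(220+545/3.636-110,215+72/3.636)]),.149))
s=env.get_state();print(toolT(s).round(3))
for n,uv in dict(pink=(370,142),purple=(459,153),turq1=(460,250),turq2=(411,325),blue=(201,228)).items():print(n,plane(*fixed("top",[uv]),.149).round(3))
E
```

```text
((369.61065673828125, 234.3114776611328), 19.215938568115234) ((369.44482421875, 234.25411987304688), (37.595794677734375, 37.9285774230957), 115.05972290039062)
wing top [[ 0.54416111 -0.11440617  0.149     ]
 [ 0.54617175 -0.12290702  0.149     ]
 [ 0.49939532 -0.13305835  0.149     ]
 [ 0.49685558 -0.12240506  0.149     ]
 [ 0.52173262 -0.12328153  0.149     ]]
disc [[ 0.52272845 -0.1224464   0.12      ]]
stripe [[ 0.54658903 -0.118237    0.149     ]
 [ 0.52674127 -0.12283652  0.149     ]]
jar foot  [[ 0.52304031 -0.12381732  0.        ]]
cleaner top [[0.55690498 0.14126128 0.146     ]]
scene wing top [[ 0.52591478 -0.12175345  0.149     ]]
[[ 0.336 -0.942 -0.     0.193]
 [-0.942 -0.336  0.002 -0.541]
 [-0.002 -0.    -1.     0.231]
 [ 0.     0.     0.     1.   ]]
pink [[ 0.667 -0.125  0.149]]
purple [[ 0.647 -0.267  0.149]]
turq1 [[ 0.492 -0.26   0.149]]
turq2 [[ 0.379 -0.178  0.149]]
blue [[0.536 0.142 0.149]]
```

```bash
python3 -m inch '[[0,0,-1,0,0,0,0.2],[0,0,-1,0,0,0,0.4],[0,0,-1,0,0,0,0.4],[0,0,-1,0,0,0,0.4],[0,0,-1,0,0,0,0.4],[0,0,-1,0,0,0,0.4],[0,0,-1,0,0,0,0.4],[0,0,-1,0,0,0,0.4],[0,0,-1,0,0,0,0.4],[0,0,-1,0,0,0,0.4],[0,0,-1,0,0,0,0.4],[0,0,-1,0,0,0,0.4]]' 40
python3 -m inch '[[0,0,-1,0,0,0,0.4],[0,0,-1,0,0,0,0.4],[0,0,-1,0,0,0,0.4],[0,0,-1,0,0,0,0.4],[0,0,-1,0,0,0,0.4],[0,0,-1,0,0,0,0.4],[0,0,-1,0,0,0,0.4],[0,0,-1,0,0,0,0.4],[0,0,-1,0,0,0,0.4],[0,0,-0.5,0,0,0,0.4],[0,0,0,0,0,0,0.4]]'
cat >> h.py <<'E'
def plan(target,xang):
    s=env.get_state();T=toolT(s);d=T[:3,:3].T@(np.array(target)-T[:3,3])
    x=np.arctan2(T[1,0],T[0,0]);dz=-(xang-x+np.pi)%(2*np.pi)-np.pi if 0 else -np.arctan2(np.sin(xang-x),np.cos(xang-x))
    print("clock",round(s['clock'],2),"tcp",T[:3,3].round(4),"xang",round(x,3),"shift/50mm",(d/.05).round(3),"turn/8deg",round(np.degrees(dz)/8,3),"tilt",T[:2,2].round(4),"gap",round(s['finger_gap'],4),"F",s['wrist_force'].round(1),"j",s['joint_pos'].round(2))
E
python3 -c "
from h import *
plan([.5225,-.123,.22],1.776)"
```

```text
clock: 1.3
tcp_pos: [0.1932, -0.5412, 0.2307]
orientation: [-0.001, 0.974, 0.225, 0.0]
wrist_force: [-0.4, -0.3, -0.2]
finger_gap: 0.051
clock: 2.4
tcp_pos: [0.1932, -0.5413, 0.2308]
orientation: [-0.0, 0.632, 0.775, 0.0]
wrist_force: [0.6, 0.1, -0.0]
finger_gap: 0.0514
clock 2.4 tcp [ 0.1932 -0.5413  0.2308] xang 1.774 shift/50mm [6.864 8.139 0.223] turn/8deg -0.014 tilt [-0.0002  0.001 ] gap 0.0514 F [ 0.6  0.1 -0. ] j [-1.37  0.31  0.05  1.3  -0.   -1.57]
```

```bash
python3 -m inch '[[0,0,0,0.43,0.51,0,0.4],[0,0,0,0.43,0.51,0,0.4],[0,0,0,0.43,0.51,0,0.4],[0,0,0,0.43,0.51,0,0.4],[0,0,0,0.43,0.51,0,0.4],[0,0,0,0.43,0.51,0,0.4],[0,0,0,0.43,0.51,0,0.4],[0,0,0,0.43,0.51,0,0.4],[0,0,0,0.43,0.51,0,0.4],[0,0,0,0.43,0.51,0,0.4],[0,0,0,0.43,0.51,0,0.4],[0,0,0,0.43,0.51,0,0.4]]'
python3 -m inch '[[0,0,0,0.43,0.51,0,0.4],[0,0,0,0.43,0.51,0,0.4],[0,0,0,0.43,0.51,0,0.4],[0,0,0,0.4,0.5,0.2,0.4],[0,0,0,0,0,0,0.4],[0,0,0,0,0,0,0.4],[0,0,0,0,0,0,0.4]]'
python3 - <<'E'
from h import *
plan([.5225,-.123,.124],1.776)
cv2.imwrite("pics/w1.png",env.read_camera("wrist")[:,:,::-1])
E
```

```text
clock: 3.6
tcp_pos: [0.4415, -0.2259, 0.2312]
orientation: [-0.0, 0.633, 0.774, -0.0]
wrist_force: [0.9, -0.9, -0.4]
finger_gap: 0.0513
clock: 4.3
tcp_pos: [0.5228, -0.1244, 0.2213]
orientation: [-0.0, 0.632, 0.775, -0.0]
wrist_force: [-0.4, 0.1, 0.3]
finger_gap: 0.0511
clock 4.3 tcp [ 0.5228 -0.1244  0.2213] xang 1.773 shift/50mm [2.900e-02 1.000e-03 1.946e+00] turn/8deg -0.024 tilt [-0.0005 -0.0002] gap 0.0511 F [-0.4  0.1  0.3] j [-0.38  0.24 -0.07  1.26 -0.   -0.58]
```

View pics/w1.png

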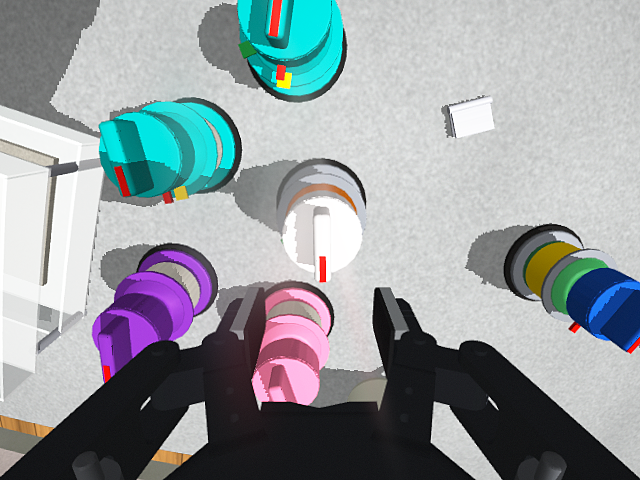

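The wrist view shows the white cap's wing running straight up the image at x≈321, y 207–282, with the red stripe at its lower end. I'll measure its offset and angle with a mask.

Run:
```python
from h import *
g=cv2.imread("pics/w1.png")
cv2.imwrite("pics/w1c.png",cv2.resize(g[180:300,260:380],(600,600),interpolation=cv2.INTER_CUBIC))
hsv=cv2.cvtColor(g,cv2.COLOR_BGR2HSV)
m=((hsv[...,1]>150)&((hsv[...,0]<8)|(hsv[...,0]>172))&(hsv[...,2]>120)).astype(np.uint8)
m[:250]=0;m[285:]=0;m[:,:310]=0;m[:,332:]=0
ys,xs=np.nonzero(m);print(len(xs),xs.min(),xs.max(),ys.min(),ys.max(),xs.mean(),ys.mean())
```

```text
151 319 325 257 281 322.47682119205297 268.9205298013245
```

View pics/w1c.png

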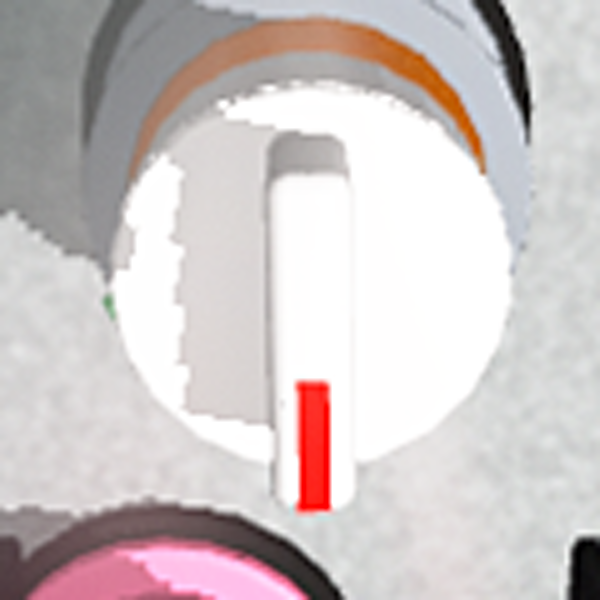

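Run:
```python
from h import *
s=env.get_state()
p=plane(*wrist(s,[(322.2,215),(322.5,281.3)]),.149);c=p.mean(0);d=p[1]-p[0]
print(p,c,np.linalg.norm(d),np.arctan2(d[1],d[0])+np.pi/2)
plan([c[0],c[1],.124],np.arctan2(d[1],d[0])+np.pi/2)
```

```text
[[ 0.49911063 -0.12639282  0.149     ]
 [ 0.5467749  -0.11635888  0.149     ]] [ 0.52294277 -0.12137585  0.149     ] 0.0487089597300302 1.7782797593407205
clock 4.35 tcp [ 0.5228 -0.1247  0.2215] xang 1.772 shift/50mm [0.065 0.017 1.95 ] turn/8deg -0.044 tilt [-0.0001 -0.0003] gap 0.051 F [-0.5  0.   0.3] j [-0.38  0.24 -0.07  1.26 -0.   -0.58]
```

```bash
python3 -m inch '[[0,0,-0.04,0.05,0.01,0.2,0.4],[0,0,0,0,0,0.2,0.4],[0,0,0,0,0,0.2,0.4],[0,0,0,0,0,0.2,0.4],[0,0,0,0,0,0.2,0.4],[0,0,0,0,0,0.2,0.4],[0,0,0,0,0,0.2,0.4],[0,0,0,0,0,0.2,0.4],[0,0,0,0,0,0.2,0.4],[0,0,0,0,0,0.14,0.4],[0,0,0,0,0,0,0.4]]'
python3 -m inch '[[0,0,0,0,0,0,1],[0,0,0,0,0,0,1],[0,0,0,0,0,0,1],[0,0,0,0,0,0,1],[0,0,0,0,0,0,1],[0,0,0,0,0,0,1]]' 40
python3 - <<'E'
from h import *
plan([.5228,-.122,.114],1.778)
cv2.imwrite("pics/w2.png",env.read_camera("wrist")[:,:,::-1])
E
```

```text
clock: 5.45
tcp_pos: [0.5225, -0.1211, 0.123]
orientation: [-0.001, 0.63, 0.777, -0.0]
wrist_force: [-0.8, -0.5, 0.5]
finger_gap: 0.0513
clock: 6.05
tcp_pos: [0.5238, -0.1218, 0.125]
orientation: [0.001, 0.63, 0.777, 0.0]
wrist_force: [-0.4, -1.5, 4.1]
finger_gap: 0.011
clock 6.05 tcp [ 0.5238 -0.1218  0.125 ] xang 1.779 shift/50mm [ 0.002 -0.021  0.22 ] turn/8deg 0.01 tilt [ 0.0014 -0.0011] gap 0.011 F [-0.4 -1.5  4.1] j [-0.38  0.3  -0.24  1.03 -0.   -0.59]
```

View pics/w2.png

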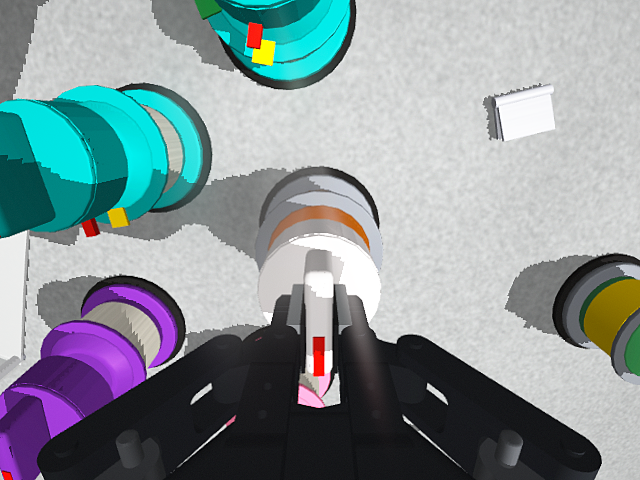

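The wing (320,310) is held between the pads, with a gap of 11 mm. Next I press.

```bash
python3 -m inch '[[0,0,0,0,0,0.07,1],[0,0,0,0,0,0.07,1],[0,0,0,0,0,0.07,1],[0,0,0,0,0,0,1],[0,0,0,0,0,0,1],[0,0,0,0,0,0,1]]' 60
python3 - <<'E'
from h import *
plan([.5228,-.122,.114],1.778)
E
```

```text
clock: 6.7
tcp_pos: [0.5239, -0.1218, 0.1151]
orientation: [0.001, 0.63, 0.777, 0.0]
wrist_force: [-1.3, -0.9, 11.1]
finger_gap: 0.0107
clock 6.7 tcp [ 0.5239 -0.1218  0.1151] xang 1.779 shift/50mm [ 0.001 -0.022  0.023] turn/8deg 0.01 tilt [ 0.0019 -0.0013] gap 0.0107 F [-1.3 -0.9 11.1] j [-0.38  0.3  -0.26  1.   -0.   -0.59]
```

Run:
```python
from h import *
g=cv2.imread("pics/top0.png")[195:275,325:405];hsv=cv2.cvtColor(g,cv2.COLOR_BGR2HSV).astype(int)
A=np.array([.5228,-.122])
for n,lo,hi in (("yellow",20,35),("green",45,85)):
    ys,xs=np.nonzero((hsv[...,0]>=lo)&(hsv[...,0]<=hi)&(hsv[...,1]>120))
    p=plane(*fixed("top",[(325+xs.mean(),195+ys.mean())]),.066)[0,:2]-A
    print(n,len(xs),p,np.linalg.norm(p),np.arctan2(p[1],p[0]))
```

```text
yellow 24 [0.03856538 0.01150184] 0.04024401731079343 0.28984381768145584
green 5 [ 0.01766916 -0.02978809] 0.03463422530915708 -1.0354199813193226
```

Wing at 0.207 and yellow mark at 0.29 put the starting twist near 0.1. It needs about 0.97 rad clockwise, which is 7 units about tool +z.

```bash
python3 -m inch '[[0,0,0.7,0,0,0,1],[0,0,0.7,0,0,0,1],[0,0,0.7,0,0,0,1],[0,0,0.7,0,0,0,1],[0,0,0.7,0,0,0,1],[0,0,0.7,0,0,0,1],[0,0,0.7,0,0,0,1],[0,0,0.7,0,0,0,1],[0,0,0.7,0,0,0,1],[0,0,0.7,0,0,0,1],[0,0,0,0,0,0,1],[0,0,0,0,0,0,1]]'
python3 - <<'E'
from h import *
plan([.5228,-.122,.114],1.778-1)
print(env.get_state()['ft_torque'])
cv2.imwrite("pics/w3.png",env.read_camera("wrist")[:,:,::-1])
cv2.imwrite("pics/s3.png",env.read_camera("scene")[180:360,160:400,::-1].repeat(3,0).repeat(3,1))
E
```

```text
clock: 7.9
tcp_pos: [0.5238, -0.1224, 0.1152]
orientation: [0.001, 0.921, 0.39, 0.0]
wrist_force: [-1.8, -3.6, 10.4]
finger_gap: 0.0107
clock 7.9 tcp [ 0.5238 -0.1224  0.1152] xang 0.802 shift/50mm [-0.008 -0.019  0.024] turn/8deg 0.169 tilt [ 0.0016 -0.0025] gap 0.0107 F [-1.8 -3.6 10.4] j [-0.38  0.3  -0.26  1.   -0.    0.39]
[-0.65807866  0.55157558 -0.02319102]
```

View pics/w3.png

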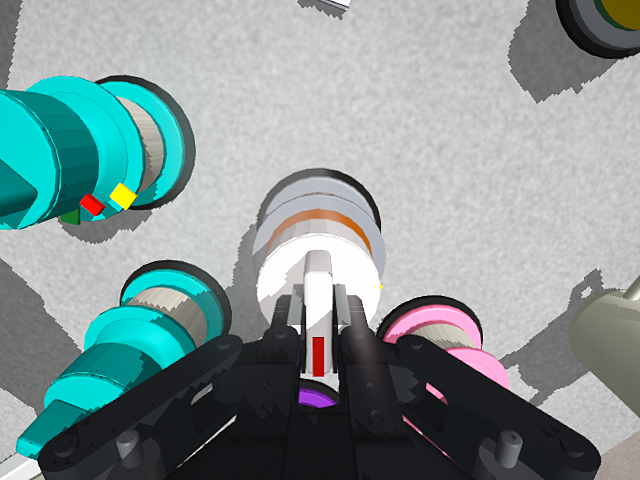

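View pics/s3.png

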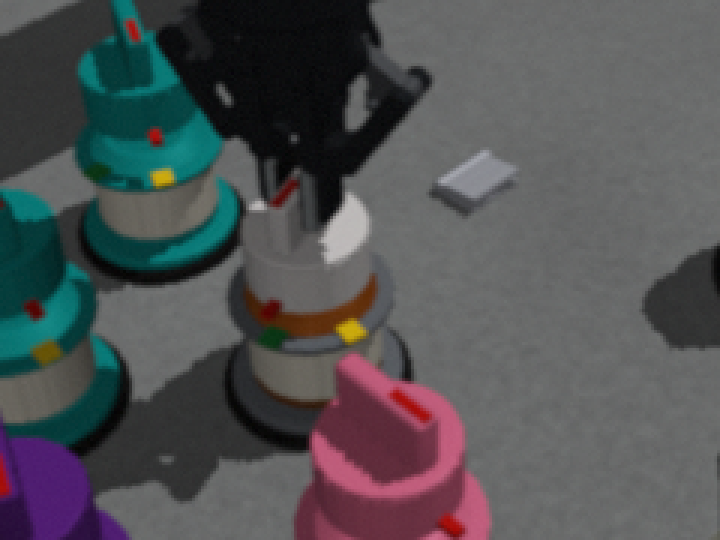

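The red pointer (270,308) stands above the green mark (272,337) in the enlarged scene view. Now I release and rise.

```bash
python3 -m inch '[[0,0,0,0,0,0,0.8],[0,0,0,0,0,0,0.4],[0,0,0,0,0,0,0.4],[0,0,0,0,0,0,0.4],[0,0,0,0,0,0,0.4],[0,0,0,0,0,0,0.4]]'
python3 -m inch '[[0,0,0,0,0,-0.2,0.4],[0,0,0,0,0,-0.3,0.4],[0,0,0,0,0,-0.4,0.4],[0,0,0,0,0,-0.4,0.4],[0,0,0,0,0,-0.4,0.4],[0,0,0,0,0,-0.4,0.4],[0,0,0,0,0,-0.2,0.4],[0,0,0,0,0,0,0.4],[0,0,0,0,0,0,0.4],[0,0,0,0,0,0,0.4]]'
python3 - <<'E'
from h import *
plan([.5228,-.122,.22],1.778-1)
cv2.imwrite("pics/w4.png",env.read_camera("wrist")[:,:,::-1])
cv2.imwrite("pics/s4.png",env.read_camera("scene")[180:360,160:400,::-1].repeat(3,0).repeat(3,1))
E
```

```text
clock: 8.6
tcp_pos: [0.5231, -0.1209, 0.1136]
orientation: [-0.0, 0.921, 0.391, 0.0]
wrist_force: [0.1, 2.0, 2.2]
finger_gap: 0.0511
clock: 9.6
tcp_pos: [0.5226, -0.1211, 0.2275]
orientation: [-0.001, 0.921, 0.39, -0.001]
wrist_force: [-0.3, -0.7, -0.0]
finger_gap: 0.0513
clock 9.6 tcp [ 0.5226 -0.1211  0.2275] xang 0.802 shift/50mm [-0.01   0.016  0.151] turn/8deg 0.173 tilt [-0.0021  0.0007] gap 0.0513 F [-0.3 -0.7 -0. ] j [-0.38  0.24 -0.06  1.27 -0.    0.39]
```

View pics/w4.png

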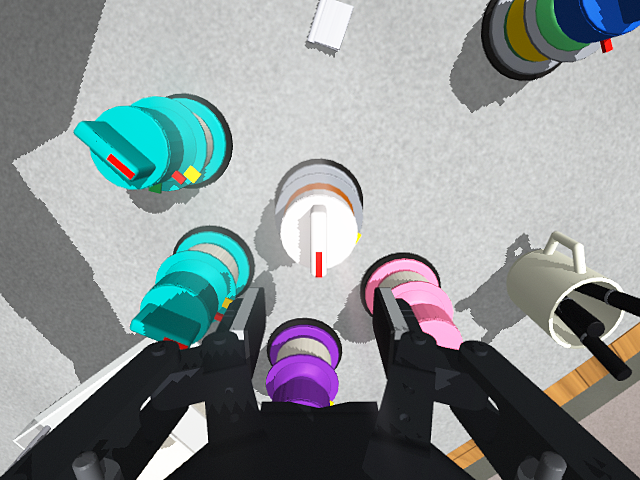

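View pics/s4.png

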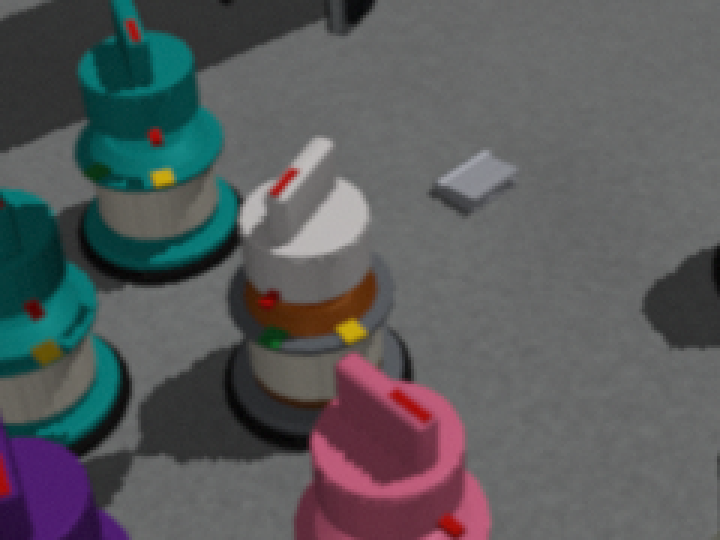

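The pointer (269,300) is still over the green mark (272,337) and the gripper is clear. To check the height, I'll compare the cap's white/amber edge before, while pressed and now.

Run:
```python
from h import *
im={"start":cv2.imread("pics/scene0.png")[180:360,160:400],"pressed":cv2.imread("pics/s3.png")[1::3,1::3],"now":cv2.imread("pics/s4.png")[1::3,1::3]}
for k,g in im.items():
    hs=cv2.cvtColor(g,cv2.COLOR_BGR2HSV).astype(float)
    r=[]
    for c in range(104,116):
        a=hs[80:115,c,1]; i=np.argmax(a>120); t=i-1+(120-a[i-1])/(a[i]-a[i-1]); r.append(80+t)
    print(k,np.median(r)+180,np.round(r,1))
# px per mm vertical there
K=env.calibration("scene")
M=np.array([[K['fx'],0,K['cx']],[0,K['fy'],K['cy']],[0,0,1]])
p=cv2.projectPoints(np.array([[.55,-.122,.09],[.55,-.122,.08]]),K['rvec'],K['tvec'],M,np.array([K['k1'],0,0,0.]))[0][:,0];print(p,"px/mm",(p[1]-p[0])[1]/10)
```

```text
start 277.93670511682933 [99.2 99.  98.9 98.7 98.4 98.2 97.7 93.8 93.6 93.4 93.6 94.2]
pressed 282.93320926385445 [104.  103.9 103.8 103.6 103.3 103.  102.8 102.5 102.  101.6 101.2 100.8]
now 279.4984636394674 [100.8 100.7 100.5 100.3  99.9  99.6  99.4  99.   98.6  98.2  97.7  97.2]
[[266.77900058 276.95613235]
 [267.19959667 281.95978766]] px/mm 0.5003655307639235
```

The cap was 9.8 mm down when pressed and is about 3.3 mm down now, so the lugs are holding it. Handing in.

```bash
python3 -c "
from workcell import env
print(env.hand_in())"
```

```text
the job is handed in; nothing more can be done
None
```

The white cap is locked. I gripped its wing, pressed it down about 10 mm, turned it about 0.98 rad clockwise, then opened the jaws and backed off. I handed in after about 9.7 s on the robot's clock.

- **Twist:** the last scene picture shows the red pointer over the green mark. From the starting angle I estimate a twist of about 1.06, though the yellow mark was small and partly hidden in that view.
- **Height:** the edge of the cap in the scene camera sat about 9.8 mm down while pressed and about 3.3 mm down after release, close to the expected 3.5 mm.
- **Contact:** the wrist force was back to about zero and the fingers were clear above the cap.
- **Cleaner jar:** the arm never went near it, and I did not measure its position again at the end.

None of the checks failed. The only disagreement was in the measured position of the cap, where the top and wrist views differed by about 2 mm, within the calibration's accuracy.

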